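Free the stuck lid of the jar in the vise

TASK

The twist-off lid of the jar of screws is stuck and the jar stands loose in the open vise. Press the vise's red cam lever down to its stop so that the jaws hold the jar firmly, then unscrew the lid anticlockwise until its lugs come free of the thread, and lift it just clear. Finish still holding the lid in the gripper, level and straight above the open jar by a finger's breadth or two, with the jar left upright and clamped, and leave the other things on the bench where they lie.

Things in the scene. Friction and masses are not known exactly. Their poses are not given: they have to be found in the camera images.
- vise: Green quick-action machine vise bolted to the bench; bed 100 mm wide, along its y axis from -155 to +95 mm, bed top 30 mm above the bench, jaw tops 78 mm. Origin on the bench under the axis of a clamped jar, z up. Fixed jaw with dark V-shaped soft jaw on the +y side, moving jaw on the -y side, cam lever at the -y end. Position and yaw vary.
- vise_jaw: Moving jaw of the vise, 100 mm wide, 49 mm high, with a flat dark rubber face. Origin at the middle of that face's foot. Slides to the vise's +y, driven only by the cam lever (6.2 mm per rad); at the start the jar has up to 4 mm of play. It begins to bite at about 0.65 rad of the lever and clamps the jar with 50 to 75 N at the lever's stop.
- cam_lever (a joint): Angle of the cam lever (rad): 0 raised 55 degrees above level (open), 0.9 pressed down to its stop, nearly level (3 degrees above). Starts between 0 and 0.12. It stays where it is left; pressing at the knob takes 4 to 9 N.
- lever_knob (a point): Centre of the red ball knob, 28 mm in diameter, at the end of the lever, 130 mm from the pivot. In moving down it swings outwards (to the vise's -y) by about 55 mm. The lever is a 12 mm rod with a red 18 mm sleeve over its outer half.
- lever_pivot (a point): Pivot of the cam lever, 56 mm above the bench; its axis is level, along the vise's x, so the knob moves in the vise's y-z plane.
- jar: Round glass jar part filled with screws: body 62 mm in diameter up to 70 mm, then a shoulder to a 46 mm neck; the rim is 94.5 mm above its foot. Origin at the centre of its foot, which stands on the vise bed; z up. About 0.42 kg. Unless it is clamped it turns with the lid.
- jar_mouth (a point): Centre of the jar's rim, 94.5 mm above the jar's foot. A white springy sealing disc in the mouth pushes the shut lid up with about 25 N, which makes it tight; with the lid off it stands 6 mm above the rim.
- lid: Brass-coloured twist-off lid, 58 mm wide, 17 mm high, 45 g. Origin at the centre of its lower edge, z up; home, it lies 82 mm above the jar's foot (12.5 mm below the rim), x axis as the jar's. Turned anticlockwise seen from above (0.15 to 0.5 N m; grip 30 to 50 N) it may rise 3 mm; its 3 inner lugs come free after 60 to 65 degrees; a stop follows at 95. Lift it at 70 to 90.
- hammer: Hammer lying on the bench, a bystander.
- spanner: Steel spanner lying on the bench, a bystander.
- elbow: Dark steel pipe elbow, 48 mm thick, lying on the bench, a bystander.
- oil_can: Blue can, 66 mm in diameter, 130 mm high, standing on the bench, a bystander.
Things that resemble listed ones, but are neither listed nor needed, are in the scene too. There is more than one size of the lid; the job needs the largest.

How it is judged:
By the outcome, as a careful person would: the job done as asked, in the order asked, and still so for the second after the job is handed in, while the arm keeps its last pose, push and grip.
It also fails if it takes over 64 s, if anything falls off the work surface, if the arm or the gripper's body presses on something with over 40 N, if the wrist force passes 120 N, or if a joint passes its speed limit or range.

ROBOT

A 6-joint arm with a two-finger parallel gripper is mounted at the origin on the work surface. World frame = base frame: x ahead of the robot, y to its left, z up, the work surface at z = 0. Lengths are in m, angles in rad, forces in N, time in s.
With the tool pointing down it reaches from about 0.4 to 0.825 m from the base axis. Payload 7 kg.
Tool frame: the origin (TCP) lies on the centre line of the jaws, within the pads' length; the fingertips stand 19 mm ahead of it and the grasp point (between the pads) is the TCP; z points along the fingers, y is the line along which they close (so a half turn about z gives the same grasp; the last joint's range is limited). The gripper opens to 88 mm and grips with 3 to 60 N. Pads are 19 mm wide; open, the fingers measure 130 mm over their backs; the gripper's body (78 mm by 193 mm) begins 47 mm behind the grasp point.
Start: joints at [-0.822, 0.359, 0.012, 0, -1.224, -0.288], TCP at [0.3, -0.605, 0.246] pointing down, gripper open.
Joint ranges: [-3.07, 3.07], [-1.43, 2.12], [-1.02, 1.25], [-3.03, 1.67], [-3.05, -0], [-3.03, 3.03]. Speed limits (rad/s): [2.39, 2.39, 3.01, 3.14, 3.14, 3.14].

INTERFACE

Orientations are given as [roll, pitch, yaw] about the fixed x, y, z axes, in that order (R = Rz(yaw) Ry(pitch) Rx(roll)).
In Python, from station import arm, imaging, models gives the robot as it stands.
- The arm moves only by the tool play_rows, never from a script. Its arguments are lists of equal length, an entry for each row: "travel": the shift along the tool's x, y, z in units of 25 mm (1.0 is 25 mm), a list of three; "twist": the turn about the tool's z in units of 0.15 rad (1.0 is 0.15 rad). A call has 1 to 8 rows; each row shifts and turns the commanded pose from where the row before left it, along the tool's axes as they then stand; what a row does not reach is not made up. A row lasts 1/8 s, in which the tool goes at most 62.5 mm and 10.7 degrees, less where a joint would pass 70% of its speed; a pose out of reach is approached as far as the arm can. A call with a number of a shift or a turn outside -1 to 1 is refused whole. A call with a gripper value outside its range is refused whole. "fingers" is the opening, from 0 (shut) to 1 (fully open), set as the call begins (left out, the last holds). The fingers move at their own pace and stop on an object; "newtons" is the grip in N (left out, the last holds). Time passes only in rows, so rows that do not move let the fingers close. It gives the time, the measured TCP pose, the force, the opening and the grip force at its end, in the units of the state.
- arm.get_state(): the state, without advancing time (a new reading comes with each control period).
- imaging.grab_frame(name): name is "side" or "top" or "wrist"; returns a dict with "pixels" (400x640x3 uint8, red, green, blue), "fx", "fy", "cx", "cy" (pixels), "R" (3x3) and "t" (3): a world point X has camera coordinates R X + t; the wrist camera has in their place "T_tool_cam" (4x4, takes a point from camera to tool coordinates, whose origin is the TCP and whose axes are the flange's). Camera axes: x right, y down, z forward; pixel columns grow to the right and rows downward; lengths in m; the calibration is good to about 2 mm. A picture is of the moment at which its call begins: read the wrist's pose just before it. There is no depth.
- arm.job_done(): hands the job in; it is judged then, once.
Trained networks look in the newest picture that a camera, given by its name, has taken for a name from the list of things; names that differ only in an ending like _2 or _b are one class to them, and where a whole thing is asked for, a point or a joint stands for the part that bears it (a point fixed in the world has none). Each returns a list of dicts, best first, with "confidence" (0 to 1); they miss things now and then, are a little off and sometimes report something else, mostly with a low value. They report only what shows in the picture. A call takes as long as a camera call. They do not tell look-alikes from the thing itself.
- models.boxes_of(name, camera): "extent" ([centre column, centre row, width, height] in pixels, round what is visible of it).
- models.silhouettes(name, camera): "pixels" (400x640 bool, what is visible of it) and "extent" ([centre column, centre row, width, height] in pixels, round what is visible of it).
The state is a dict: "t": time; "q": joint angles; "qd": joint speeds; "joint_efforts": joint torques, N m; "eef_pos": TCP position; "ee_rot": TCP orientation; "force": force on the tool from outside, world axes, zero at the start; "moment": the same for the moment, N m; "width": finger opening in m; "gripper_force": force on a finger pad.
Only numpy, scipy, OpenCV 4.12 (cv2) and the standard library are available. Lean on these libraries where they do the work, as an engineer would, in place of code of your own. Each camera call takes 0.05 s, during which the arm holds its last target. There are 200 camera calls.

## Working session

There is one attempt and no reset: what is moved stays moved. The work goes in short steps, Python scripts to look and compute and a tool call to move; the robot and the scene stay as the last step left them, time stands still between calls to the robot, and variables do not carry over. Pictures are saved under pics/ and viewed, at most 10 in all, crops included, and the job is handed in when it is done.

Besides the shell and the picture viewer there is one more tool, called after "Request:" by a JSON object that holds its "op" and its "data". play_rows: Moves the arm, as the interface text tells. Shifts and turns lie within -1 to 1; 1 stands for 25 mm of shift or 0.15 rad of turn. Its arguments: {"type":"object","properties":{"travel":{"type":"array","items":{"type":"array","items":{"type":"number"}}},"twist":{"type":"array","items":{"type":"number"}},"fingers":{"type":"number"},"newtons":{"type":"number"}},"required":["travel","twist"]}

```bash
mkdir -p pics; cat > h.py <<'E'
import numpy as np, cv2
from station import arm, imaging, models
def save(name, fn):
    f=imaging.grab_frame(name); cv2.imwrite('pics/'+fn, cv2.cvtColor(f['pixels'],cv2.COLOR_RGB2BGR)); return f
def onz(f,u,v,z):
    d=f['R'].T@np.array([(u-f['cx'])/f['fx'],(v-f['cy'])/f['fy'],1]); c=-f['R'].T@f['t']
    return c+d*(z-c[2])/d[2]
def proj(f,X):
    p=f['R']@np.asarray(X)+f['t']; return np.array([f['fx']*p[0]/p[2]+f['cx'],f['fy']*p[1]/p[2]+f['cy']])
def tri(fs,uvs):
    A=[];b=[]
    for f,(u,v) in zip(fs,uvs):
        d=f['R'].T@np.array([(u-f['cx'])/f['fx'],(v-f['cy'])/f['fy'],1]); d/=np.linalg.norm(d); c=-f['R'].T@f['t']
        P=np.eye(3)-np.outer(d,d); A.append(P); b.append(P@c)
    X=np.linalg.lstsq(np.vstack(A),np.hstack(b),rcond=None)[0]; return X,[proj(f,X)-uv for f,uv in zip(fs,uvs)]
E
python3 - <<'E'
from h import *
s=arm.get_state(); print({k:np.round(v,3) for k,v in s.items()})
for c in ('top','side'):
    f=save(c,c+'0.png'); print(c,'cam',np.round(-f['R'].T@f['t'],3),f['fx'])
    for n in ('vise','vise_jaw','lever_knob','jar','lid','cam_lever','oil_can','elbow','hammer','spanner'):
        print(n,[(round(b['confidence'],2),np.round(b['extent'],1).tolist()) for b in models.boxes_of(n,c)][:4])
E
```

```text
{'t': np.float64(0.0), 'q': array([-0.822,  0.359,  0.011, -0.   , -1.224, -0.288]), 'qd': array([-0.001,  0.   ,  0.002, -0.001,  0.001,  0.   ]), 'joint_efforts': array([-0.0000e+00, -5.8272e+01,  2.9305e+01,  6.9970e+00,  7.0000e-03,
       -0.0000e+00]), 'eef_pos': array([ 0.3  , -0.604,  0.245]), 'ee_rot': array([ 3.14 , -0.   , -2.681]), 'force': array([-0.211,  0.983, -0.35 ]), 'moment': array([-0.05 ,  0.01 ,  0.016]), 'gripper_force': np.float64(0.0), 'width': np.float64(0.087)}
top cam [0.459 0.01  1.136] 374.9951950026342
vise [(0.87, [290.8, 207.9, 100.0, 52.9])]
vise_jaw [(0.57, [287.8, 205.6, 16.9, 37.4]), (0.41, [318.8, 203.2, 43.0, 14.3])]
lever_knob [(0.19, [195.2, 260.2, 53.3, 43.3])]
jar [(0.66, [274.7, 208.1, 10.6, 17.5])]
lid [(0.73, [289.1, 170.4, 14.5, 10.9]), (0.61, [270.2, 201.1, 18.2, 18.9]), (0.53, [283.7, 245.6, 9.8, 11.2])]
cam_lever [(0.62, [318.1, 206.4, 40.8, 15.2])]
oil_can [(0.55, [444.2, 191.4, 37.6, 27.5])]
elbow [(0.73, [182.3, 209.6, 45.6, 37.5])]
hammer [(0.72, [278.2, 146.9, 88.0, 28.7])]
spanner [(0.78, [193.6, 259.9, 45.2, 36.1])]
side cam [0.44  0.62  0.818] 403.0311539043098
vise [(0.62, [310.5, 234.9, 87.3, 141.6])]
vise_jaw [(0.86, [314.2, 237.6, 38.1, 28.0])]
lever_knob [(0.81, [322.0, 198.6, 16.7, 61.4])]
jar [(0.55, [305.0, 251.7, 24.4, 19.3])]
lid [(0.77, [270.5, 240.1, 20.4, 10.7]), (0.56, [306.6, 235.6, 28.9, 29.8]), (0.55, [356.9, 262.7, 18.9, 19.0])]
cam_lever [(0.57, [358.5, 372.9, 72.6, 54.3]), (0.56, [324.0, 194.2, 20.3, 63.0])]
oil_can [(0.57, [339.2, 115.6, 23.0, 45.4])]
elbow [(0.98, [276.3, 366.1, 46.8, 66.6]), (0.46, [304.2, 251.9, 24.6, 16.8])]
hammer [(0.68, [223.4, 241.7, 45.2, 90.8]), (0.15, [322.4, 196.2, 20.0, 61.3])]
spanner [(0.62, [355.4, 373.5, 73.8, 53.0])]
```

View pics/top0.png

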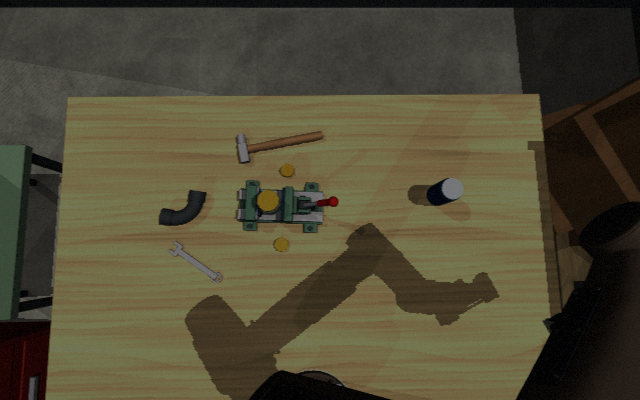

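View pics/side0.png

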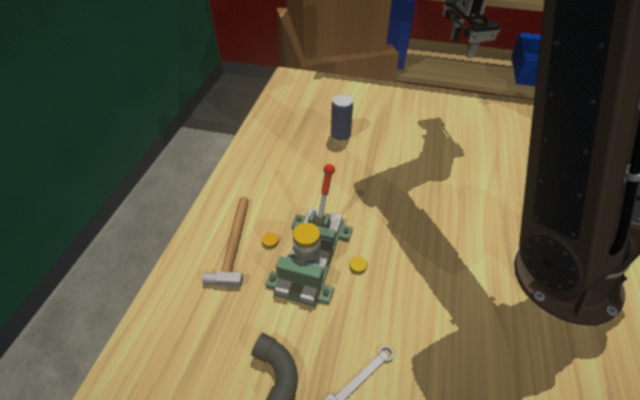

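The top view shows the vise with its +y end to the left, the large lid at about (269,201) and the knob at (334,202). The side view shows the lid at (306,234) and the knob at (329,169). The two small lids on the bench are decoys.

```bash
python3 - <<'E'
from h import *
fs=[];L=[];K=[];G=[]
for c,box,kb in (('top',(255,185,285,218),(326,192,342,210)),('side',(288,222,325,250),(320,160,338,177))):
    f=imaging.grab_frame(c); fs.append(f); im=f['pixels']; hsv=cv2.cvtColor(im,cv2.COLOR_RGB2HSV).astype(int)
    def blob(m,b):
        M=np.zeros_like(m); M[b[1]:b[3],b[0]:b[2]]=m[b[1]:b[3],b[0]:b[2]]
        n,l,st,ce=cv2.connectedComponentsWithStats(M.astype(np.uint8)); i=1+np.argmax(st[1:,4]); print(c,st[i],ce[i].round(2)); return ce[i]
    br=(hsv[...,0]>17)&(hsv[...,0]<30)&(hsv[...,1]>190)
    rd=((hsv[...,0]<6)|(hsv[...,0]>174))&(hsv[...,1]>150)&(hsv[...,2]>70)
    L.append(blob(br,box)); K.append(blob(rd,kb))
    gr=(hsv[...,0]>50)&(hsv[...,0]<90)&(hsv[...,1]>60)
    if c=='top':
        ys,xs=np.where(gr[170:245,225:335]); P=np.array([onz(f,x+225,y+170,.03)[:2] for x,y in zip(xs,ys)],np.float32)
        r=cv2.minAreaRect(P); print('vise rect',r)
    cv2.imwrite(f'pics/z_{c}.png',cv2.resize(cv2.cvtColor(im,cv2.COLOR_RGB2BGR)[150:310,220:420] if c=='side' else cv2.cvtColor(im,cv2.COLOR_RGB2BGR)[170:240,230:345],None,fx=4 if c=='side' else 6.9,fy=4 if c=='side' else 6.9,interpolation=cv2.INTER_CUBIC))
    print('lid at z.129',onz(f,*L[-1],.129).round(4))
print('lid',tri(fs,L)); print('knob',tri(fs,K))
E
```

```text
top [257 190  22  21 337] [267.52 200.33]
top [329 197   9   9  61] [333.43 201.  ]
vise rect ((0.5905812978744507, 0.08551064133644104), (0.24018065631389618, 0.14672401547431946), 87.21458435058594)
lid at z.129 [0.5951 0.1138 0.129 ]
side [294 224  25  21 419] [305.91 233.71]
side [325 165   8   7  40] [328.95 167.72]
lid at z.129 [0.5951 0.1156 0.129 ]
lid (array([0.59544104, 0.11407384, 0.12689925]), [array([-0.00379441, -0.0312779 ]), array([0.03892129, 0.00780036])])
knob (array([ 0.58621366, -0.06190684,  0.16255424]), [array([0.00063466, 0.00582426]), array([-0.00636517, -0.0012479 ])])
```

View pics/z_top.png

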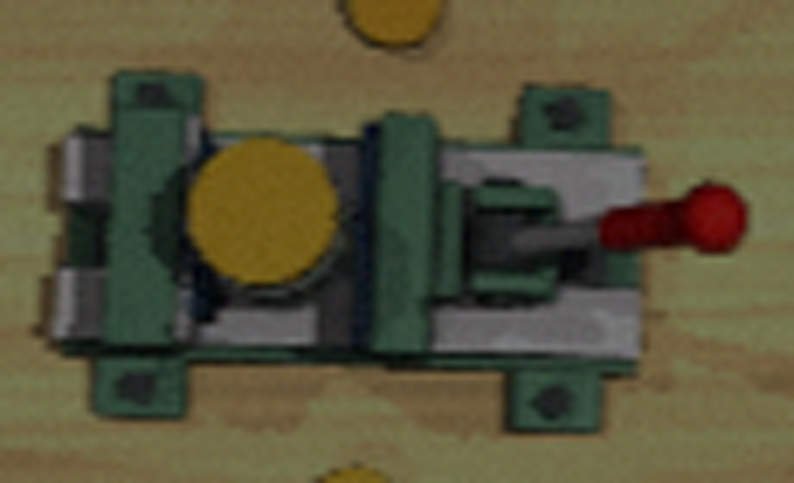

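Request:
{"op": "play_rows", "data": {"travel": [[-0.95,0.68,0],[-0.95,0.68,0],[-0.95,0.68,0],[-0.95,0.68,0],[-0.95,0.68,0],[-0.95,0.68,0],[-0.95,0.68,0],[-0.95,0.68,0]], "twist": [0,0,0,0,0,0,0,0], "fingers": 0, "newtons": 30}}

```text
t: 2.2
eef_pos: [0.4102, -0.3974, 0.2457]
ee_rot: [-3.141, 0.0, -2.681]
force: [0.3, 0.3, -0.5]
width: 0.0131
gripper_force: 0.0
```

Request:
{"op": "play_rows", "data": {"travel": [[-0.95,0.68,0],[-0.95,0.68,0],[-0.95,0.68,0],[-0.95,0.68,0],[-0.95,0.68,0],[-0.95,0.68,0],[-0.95,0.68,0],[-0.95,0.68,0]], "twist": [0,0,0,0,0,0,0,0]}}

```text
t: 3.2
eef_pos: [0.52, -0.1911, 0.2458]
ee_rot: [-3.141, 0.0, -2.681]
force: [0.4, -0.5, -0.2]
width: 0.0004
gripper_force: 0.0
```

Request:
{"op": "play_rows", "data": {"travel": [[-0.95,0.68,0],[-0.95,0.68,0],[-0.95,0.68,0],[-0.95,0.68,0],[0,0,0]], "twist": [0,0,0,0,0]}}

```text
t: 3.82
eef_pos: [0.5751, -0.0874, 0.2454]
ee_rot: [3.142, 0.0, -2.679]
force: [-0.9, -0.9, 0.9]
width: 0.0007
gripper_force: 0.0
```

Request:
{"op": "play_rows", "data": {"travel": [[-0.42,0.36,0],[-0.43,0.36,0.2],[0,0,0.7],[0,0,0.7],[0,0,0.3],[0,0,0]], "twist": [0,0,0,0,0,0]}}

```text
t: 4.58
eef_pos: [0.5853, -0.0632, 0.1977]
ee_rot: [3.141, -0.001, -2.681]
force: [-0.1, -0.4, -0.4]
width: 0.0006
gripper_force: 0.0
```

```bash
python3 - <<'E'
from h import *
f=imaging.grab_frame('side'); s=arm.get_state(); print(s['eef_pos'],s['force'])
cv2.imwrite('pics/k1.png',cv2.resize(cv2.cvtColor(f['pixels'],cv2.COLOR_RGB2BGR)[100:300,230:430],None,fx=3,fy=3,interpolation=cv2.INTER_CUBIC))
E
```

```text
[ 0.58563596 -0.06329204  0.198289  ] [-0.05188047  0.14549337  0.2158743 ]
```

View pics/k1.png

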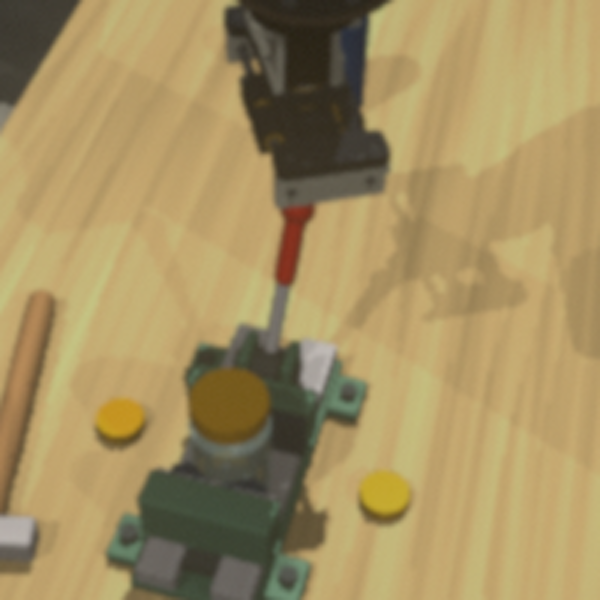

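The knob sits just under the gripper at about (298,212). The gripper's body hides the fingertips, and there is no contact yet. I'll press along the arc.

Request:
{"op": "play_rows", "data": {"travel": [[0,0,0.1],[0.11,-0.2,0.23],[0.11,-0.2,0.23],[0.1,-0.18,0.25],[0.1,-0.18,0.25]], "twist": [0,0,0,0,0]}}

```text
t: 5.25
eef_pos: [0.5849, -0.087, 0.1731]
ee_rot: [-3.139, 0.0, -2.68]
force: [-3.0, -7.8, 12.1]
width: 0.0003
gripper_force: 6.3
```

Request:
{"op": "play_rows", "data": {"travel": [[0.09,-0.15,0.24],[0.08,-0.15,0.24],[0.08,-0.14,0.25],[0.07,-0.13,0.25],[0.06,-0.11,0.26],[0.06,-0.11,0.27],[0.05,-0.08,0.28],[0.05,-0.08,0.28]], "twist": [0,0,0,0,0,0,0,0]}}

```text
t: 6.25
eef_pos: [0.5836, -0.1153, 0.1213]
ee_rot: [-3.138, 0.0, -2.681]
force: [-0.6, -9.4, 8.3]
width: 0.0007
gripper_force: 4.6
```

Request:
{"op": "play_rows", "data": {"travel": [[0.02,-0.04,0.25],[0.02,-0.04,0.25],[0.01,-0.02,0.2],[0,0,0.15],[0,0,0]], "twist": [0,0,0,0,0]}}

```text
t: 6.88
eef_pos: [0.5834, -0.1164, 0.0991]
ee_rot: [-3.14, 0.0, -2.681]
force: [0.2, -3.0, 3.9]
width: 0.0003
gripper_force: 1.9
```

Request:
{"op": "play_rows", "data": {"travel": [[0,0,0.1],[0,0,0.08],[0,0,0]], "twist": [0,0,0]}}

```text
t: 7.25
eef_pos: [0.5836, -0.1166, 0.096]
ee_rot: [-3.139, 0.001, -2.68]
force: [-3.1, -5.6, 13.5]
width: 0.0003
gripper_force: 7.2
```

Request:
{"op": "play_rows", "data": {"travel": [[0,0,0.08],[0,0,0]], "twist": [0,0]}}

```text
t: 7.5
eef_pos: [0.5837, -0.1167, 0.0955]
ee_rot: [-3.139, 0.001, -2.68]
force: [-8.1, -5.2, 26.8]
width: 0.0005
gripper_force: 13.3
```

Request:
{"op": "play_rows", "data": {"travel": [[0,0,-0.5],[0,0,-1],[0,0,-1],[0,0,-1],[0,0,-1],[0,0,-1],[0,0,0]], "twist": [0,0,0,0,0,0,0], "fingers": 1}}

```text
t: 8.38
eef_pos: [0.5839, -0.115, 0.2315]
ee_rot: [-3.14, 0.003, -2.681]
force: [0.2, 0.4, -0.4]
width: 0.0647
gripper_force: 0.0
```

```bash
cat > m.py <<'E'
from h import *
def lidpos(tag):
    fs=[];L=[];ims=[]
    for c,box in (('top',(250,180,290,220)),('side',(285,215,330,252))):
        f=imaging.grab_frame(c); im=f['pixels']; hsv=cv2.cvtColor(im,cv2.COLOR_RGB2HSV).astype(int)
        m=(hsv[...,0]>17)&(hsv[...,0]<30)&(hsv[...,1]>190); M=np.zeros_like(m); M[box[1]:box[3],box[0]:box[2]]=m[box[1]:box[3],box[0]:box[2]]
        n,l,st,ce=cv2.connectedComponentsWithStats(M.astype(np.uint8))
        if n>1: i=1+np.argmax(st[1:,4]); print(c,st[i],onz(f,*ce[i],.129).round(4)); fs.append(f);L.append(ce[i])
        b=cv2.cvtColor(im,cv2.COLOR_RGB2BGR); ims.append(cv2.resize(b[150:300,230:380],(400,400),interpolation=cv2.INTER_CUBIC))
    if len(L)==2: print(tri(fs,L)[0].round(4))
    cv2.imwrite(f'pics/{tag}.png',np.hstack(ims))
E
python3 - <<'E'
from m import *
lidpos('c1'); s=arm.get_state(); print(s['eef_pos'],s['force'],s['q'])
E
```

```text
side [294 225  25  20 367] [0.5947 0.1176 0.129 ]
[ 0.58260114 -0.11493821  0.22912012] [ 0.11786453  0.01743485 -0.07088907] [ 1.33731212e-01  2.37813345e-01 -1.96782767e-01 -6.38799965e-04
 -1.13648380e+00 -1.24374155e+00]
```

View pics/c1.png

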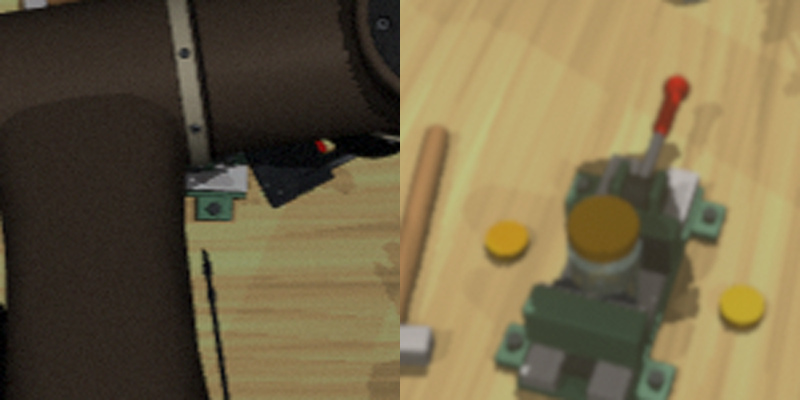

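Side view: the lever is down, with the knob at crop (676,88), which is about pixel (333,183). The jar is upright between the jaws. The arm hides the top view. I'll check the lever angle numerically and take a wrist picture.

```bash
python3 - <<'E'
from h import *
f=imaging.grab_frame('side'); im=f['pixels']; hsv=cv2.cvtColor(im,cv2.COLOR_RGB2HSV).astype(int)
rd=((hsv[...,0]<6)|(hsv[...,0]>174))&(hsv[...,1]>150)&(hsv[...,2]>70)
ys,xs=np.where(rd[160:205,320:345]); print('red',xs.min()+320,xs.max()+320,ys.min()+160,ys.max()+160)
for a in (0,.6,.7,.8,.9):
    e=np.radians(55)-a; y=-.13*np.cos(e); P=[.590+.052*y,.0126+y,.056+.13*np.sin(e)]; print(a,proj(f,P).round(1))
from m import lidpos
E
```

```text
red 327 336 179 199
0 [329.  167.7]
0.6 [333.7 172.9]
0.7 [333.9 175.4]
0.8 [334.1 178.2]
0.9 [334.1 181.3]
```

Request:
{"op": "play_rows", "data": {"travel": [[-0.5,0.9,0],[-0.5,0.9,0],[-0.5,0.9,0],[-0.5,0.9,0],[-0.5,0.9,0],[-0.5,0.9,0],[-0.5,0.9,0],[-0.5,0.9,0]], "twist": [0,0,0,0,0,0,0,0]}}

```text
t: 9.52
eef_pos: [0.5919, 0.0914, 0.2282]
ee_rot: [3.141, -0.002, -2.681]
force: [0.2, -0.4, -0.5]
width: 0.0875
gripper_force: 0.0
```

Request:
{"op": "play_rows", "data": {"travel": [[-0.54,0.86,0],[0,0,0],[0,0,0]], "twist": [0,0,0]}}

```text
t: 9.9
eef_pos: [0.5948, 0.1159, 0.229]
ee_rot: [3.142, -0.001, -2.68]
force: [-0.1, -0.2, 0.0]
width: 0.0878
gripper_force: 0.0
```

```bash
python3 - <<'E'
from h import *
from scipy.spatial.transform import Rotation as Ro
s=arm.get_state(); f=save('wrist','w1.png'); T=f['T_tool_cam']; print(s['eef_pos'],s['width'],T.round(3).tolist())
W=np.eye(4); W[:3,:3]=Ro.from_euler('xyz',s['ee_rot']).as_matrix(); W[:3,3]=s['eef_pos']; C=W@T
f['R']=C[:3,:3].T; f['t']=-f['R']@C[:3,3]
hsv=cv2.cvtColor(f['pixels'],cv2.COLOR_RGB2HSV).astype(int)
m=((hsv[...,0]>17)&(hsv[...,0]<30)&(hsv[...,1]>190)).astype(np.uint8)
n,l,st,ce=cv2.connectedComponentsWithStats(m)
for i in range(1,n):
    if st[i,4]>300:
        c=cv2.findContours((l==i).astype(np.uint8),0,2)[0][0]; print(st[i],ce[i],onz(f,*ce[i],.129).round(4),cv2.minEnclosingCircle(c))
print([(b['confidence'],b['extent']) for b in models.boxes_of('lid','wrist')], proj(f,[.5948,.116,.129]))
E
```

```text
[0.59477542 0.11592535 0.22902971] 0.0878009705884478 [[0.0, -0.956, -0.293, 0.08], [1.0, 0.0, -0.0, 0.0], [0.0, -0.293, 0.956, -0.138], [0.0, 0.0, 0.0, 1.0]]
[ 328   32   44   47 1498] [349.9799733   55.01802403] [0.4931 0.0842 0.129 ] ((349.7678527832031, 54.89285659790039), 23.119997024536133)
[ 282  170   80   80 4930] [321.74462475 210.37829615] [0.5926 0.1138 0.129 ] ((321.8984069824219, 209.88645935058594), 40.455955505371094)
[221 225  38  37 933] [240.5091104 242.3022508] [0.641  0.0715 0.129 ] ((239.62318420410156, 242.94203186035156), 18.872684478759766)
[(0.89, [350.9, 56.2, 38.2, 49.9]), (0.83, [322.8, 209.5, 83.7, 80.6]), (0.37, [284.8, 340.5, 116.3, 40.2]), (0.31, [156.0, 97.6, 191.3, 118.5])] [323.11594193 214.36300285]
```

View pics/w1.png

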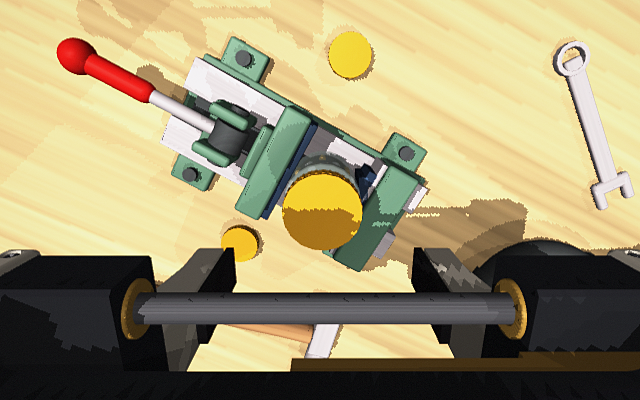

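The wrist view shows the large lid at (322,210), centred between the fingers, with the lever down. I'm descending on it.

Request:
{"op": "play_rows", "data": {"travel": [[0.04,-0.02,0.7],[0,0,0.8],[0,0,0.8],[0,0,0.8],[0,0,0.6],[0,0,0.5],[0,0,0]], "twist": [0,0,0,0,0,0,0], "fingers": 1}}

```text
t: 10.88
eef_pos: [0.5939, 0.1147, 0.1237]
ee_rot: [-3.142, -0.002, -2.681]
force: [-0.6, 0.8, 0.3]
width: 0.0873
gripper_force: 0.0
```

Request:
{"op": "play_rows", "data": {"travel": [[0,0,0],[0,0,0],[0,0,0],[0,0,0],[0,0,0],[0,0,0],[0,0,0],[0,0,0]], "twist": [0,0,0,0,0,0,0,0], "fingers": 0, "newtons": 40}}

```text
t: 11.88
eef_pos: [0.5947, 0.1148, 0.125]
ee_rot: [-3.141, 0.0, -2.681]
force: [2.0, -5.1, 3.7]
width: 0.0576
gripper_force: 40.0
```

```bash
python3 -c "
from h import *
s=arm.get_state(); print({k:np.round(v,4) for k,v in s.items()})"
```

```text
{'t': np.float64(11.875), 'q': array([ 5.1320e-01,  3.4780e-01, -3.0200e-01,  7.0000e-04, -9.2050e-01,
       -1.6236e+00]), 'qd': array([-0.0001, -0.0004, -0.0001,  0.0006, -0.0004,  0.0003]), 'joint_efforts': array([ 3.16060e+00, -5.08914e+01,  2.38629e+01,  3.97040e+00,
        1.33200e-01,  1.78000e-02]), 'eef_pos': array([0.5947, 0.1148, 0.125 ]), 'ee_rot': array([-3.1410e+00,  5.0000e-04, -2.6807e+00]), 'force': array([ 2.0495, -5.1327,  3.6739]), 'moment': array([-1.7333, -0.6842,  0.0042]), 'gripper_force': np.float64(40.0007), 'width': np.float64(0.0576)}
```

Request:
{"op": "play_rows", "data": {"travel": [[0,-0.03,0],[0,0,0],[0,0,0],[0,0,0],[0,0,0],[0,0,0]], "twist": [0,-0.5,-0.5,-0.5,-0.5,0], "newtons": 45}}

```text
t: 12.62
eef_pos: [0.5951, 0.1149, 0.1257]
ee_rot: [-3.141, 0.002, -2.379]
force: [-2.7, -1.7, 8.9]
width: 0.0577
gripper_force: 45.0
```

```bash
python3 -c "
from h import *
s=arm.get_state(); print({k:np.round(s[k],3) for k in ('force','moment','q','gripper_force','width')})"
```

```text
{'force': array([-2.682, -1.693,  8.94 ]), 'moment': array([-0.404,  0.548,  0.074]), 'q': array([ 0.513,  0.347, -0.301, -0.   , -0.921, -1.321]), 'gripper_force': np.float64(45.002), 'width': np.float64(0.058)}
```

Request:
{"op": "play_rows", "data": {"travel": [[0,0,-0.02],[0,0,-0.02],[0,0,-0.02],[0,0,-0.01],[0,0,-0.01],[0,0,0],[0,0,0]], "twist": [-0.6,-0.6,-0.6,-0.6,-0.6,-0.6,0]}}

```text
t: 13.5
eef_pos: [0.5948, 0.115, 0.1273]
ee_rot: [-3.141, 0.001, -1.839]
force: [-2.5, -0.9, 6.3]
width: 0.0575
gripper_force: 45.0
```

Request:
{"op": "play_rows", "data": {"travel": [[0,0,0],[0,0,0],[0,0,0],[0,0,0],[0,0,0],[0,0,0],[0,0,0],[0,0,0]], "twist": [-0.6,-0.6,-0.6,-0.6,-0.6,-0.6,-0.1,0]}}

```text
t: 14.5
eef_pos: [0.5954, 0.115, 0.128]
ee_rot: [-3.139, 0.0, -1.285]
force: [-1.4, -0.8, 10.0]
width: 0.0571
gripper_force: 45.0
```

```bash
python3 - <<'E'
from m import *
s=arm.get_state(); print({k:np.round(s[k],3) for k in ('t','eef_pos','ee_rot','force','moment','q','gripper_force','width')})
lidpos('d1')
E
```

```text
{'t': np.float64(14.5), 'eef_pos': array([0.595, 0.115, 0.128]), 'ee_rot': array([-3.139,  0.   , -1.285]), 'force': array([-1.361, -0.803, 10.034]), 'moment': array([-0.447,  0.604, -0.024]), 'q': array([ 0.513,  0.345, -0.298,  0.   , -0.925, -0.227]), 'gripper_force': np.float64(45.002), 'width': np.float64(0.057)}
top [271 205   3   3   6] [0.5786 0.1018 0.129 ]
side [293 229  26  18 326] [0.5934 0.1229 0.129 ]
[0.5901 0.1052 0.1048]
```

View pics/d1.png

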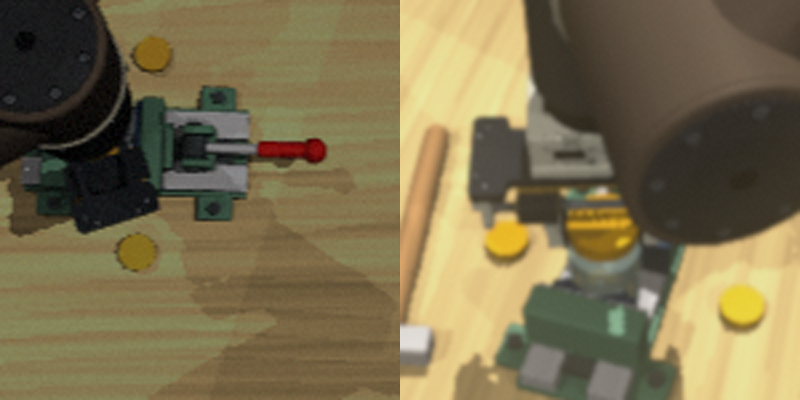

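The view is partly hidden, but the lid at crop (603,225) is held between the fingers after 80°, the jar is upright and the lever is still down. I'll lift carefully and watch the force.

Request:
{"op": "play_rows", "data": {"travel": [[0,0,-0.06],[0,0,-0.06],[0,0,-0.06],[0,0,0]], "twist": [0,0,0,0]}}

```text
t: 15.1
eef_pos: [0.5947, 0.1146, 0.1309]
ee_rot: [3.142, 0.0, -1.286]
force: [4.0, -0.6, -2.5]
width: 0.057
gripper_force: 45.0
```

Request:
{"op": "play_rows", "data": {"travel": [[0,0,-0.06],[0,0,-0.06],[0,0,0]], "twist": [0,0,0]}}

```text
t: 15.48
eef_pos: [0.5941, 0.1143, 0.1341]
ee_rot: [3.141, 0.0, -1.286]
force: [0.5, 1.0, 0.2]
width: 0.0576
gripper_force: 45.0
```

Request:
{"op": "play_rows", "data": {"travel": [[0,0,-0.2],[0,0,-0.3],[0,-0.02,-0.3],[0,-0.02,-0.24],[0,0,0],[0,0,0],[0,0,0]], "twist": [0,0,0,0,0,0,0]}}

```text
t: 16.35
eef_pos: [0.5954, 0.1146, 0.1597]
ee_rot: [3.141, -0.0, -1.286]
force: [0.9, 0.2, -0.3]
width: 0.0577
gripper_force: 45.0
```

```bash
python3 - <<'E'
from h import *
s=arm.get_state(); print({k:np.round(s[k],3) for k in ('t','eef_pos','ee_rot','force','moment','gripper_force','width')})
f=imaging.grab_frame('side'); b=cv2.cvtColor(f['pixels'],cv2.COLOR_RGB2BGR)
for z in (.0,.0125,.03): print(proj(f,[.595,.115,s['eef_pos'][2]-z]).round(1))
print('rim',proj(f,[.595,.115,.1245]))
w=cv2.cvtColor(imaging.grab_frame('wrist')['pixels'],cv2.COLOR_RGB2BGR)
cv2.imwrite('pics/e1.png',np.hstack([cv2.resize(b[190:290,260:360],(400,400),interpolation=cv2.INTER_CUBIC),cv2.resize(w[100:400,170:470],(400,400))]))
E
```

```text
{'t': np.float64(16.35), 'eef_pos': array([0.595, 0.115, 0.16 ]), 'ee_rot': array([ 3.141, -0.   , -1.286]), 'force': array([ 0.857,  0.226, -0.349]), 'moment': array([0.028, 0.095, 0.024]), 'gripper_force': np.float64(45.0), 'width': np.float64(0.058)}
[305.7 224.5]
[305.8 228.2]
[306.  233.3]
rim [306.05896225 234.76974551]
```

View pics/e1.png

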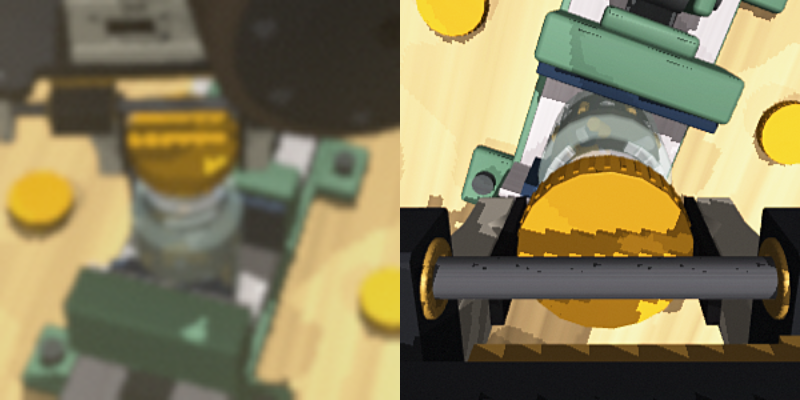

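The left view shows the lid raised, with the white disc and the jar's rim below it at about (185,205) and the jar still between the jaws. The right view shows the lid level and centred in the fingers. The vertical force of about -0.4 N is the lid's weight alone, so the jar hasn't been lifted.

```bash
python3 -c "
from h import *
print(arm.job_done())"
```

```text
the job is handed in; nothing more can be done
None
```

I handed the job in after about 16 s of the 64 s. The lever is down at its stop, the jar is upright in the closed jaws, and the gripper holds the lid level about 23 mm above the jar's rim after an 80° turn. The hand-in returned no verdict.

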